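# Index the mitre fence one hole towards the foam-board model

### The arm

A 6-joint arm with a two-finger parallel gripper is mounted at the origin on the work surface. World frame = base frame: x ahead of the robot, y to its left, z up, the work surface at z = 0. Lengths are in mm, angles in rad, forces in N, time in s.
With the tool pointing down it reaches from about 300 to 775 mm from the base axis. Payload 14.6 kg.
Tool frame: the origin (TCP) lies at the very end of the fingers, on their centre line; the grasp point (between the pads) lies 19 mm behind it; z points along the fingers, y is the line along which they close (so a half turn about z gives the same grasp; the last joint's range is limited). The gripper opens to 94 mm and grips with 3 to 60 N. Pads are 16 mm wide; open, the fingers measure 119 mm over their backs; the gripper's body (75 mm by 177 mm) begins 78 mm behind the grasp point.
Start: joints at [-1.379, 0.3, 1.521, -0, 1.321, -0.067], TCP at [140.75, -531.675, 205.446] pointing down, gripper open.
Joint ranges: [-3.03, 3.03], [-0.79, 2.21], [0.23, 2.52], [-1.04, 4.18], [0, 3.07], [-2.55, 2.55]. Speed limits (rad/s): [2.22, 2.22, 2.57, 3.14, 3.14, 3.14].

### API

Orientations are given as [roll, pitch, yaw] about the fixed x, y, z axes, in that order (R = Rz(yaw) Ry(pitch) Rx(roll)).
In Python, from cell import manip gives the robot as it stands. The module is installed in compiled form; this text tells all that it offers.
- The arm moves only by the shell command python3 -m inch 'ROWS' [FORCE]. ROWS is JSON, a list of rows, each an object of numbers: "gripper": the opening, from 0 (shut) to 1 (fully open); "dx", "dy", "dz": the shift along the world's x, y, z in m; "wx", "wy", "wz": the turn, a rotation vector about the world's x, y, z in degrees. A call has exactly 5 rows; each row is the pose to reach, as a shift and turn from the pose commanded when the call began; what a row does not reach only later rows make up. A row lasts 1/12 s, in which the tool goes at most 41.7 mm and 7.16 degrees, less where a joint would pass 70% of its speed; a pose out of reach is approached as far as the arm can. A call with a gripper value outside its range is refused whole. The fingers move at their own pace and stop on an object; FORCE is the grip in N (left out, the last holds). Time passes only in rows, so rows that repeat a pose let the fingers close, or fill a call up. It gives the time, the measured TCP pose, the force, the opening and the grip force at its end, in the units of the state.
- manip.read_state(): the state, without advancing time (a new reading comes with each control period).
- manip.camera(name): name is "scene" or "side" or "wrist"; returns the picture (400x640x3 uint8, blue, green, red); there is no depth.
- manip.camera_info(name): a dict with "camera_matrix" (3x3 intrinsics, pixels), "R" (3x3) and "t" (3): a world point X has camera coordinates R X + t; the wrist camera has in their place "tool_from_camera" (4x4, takes a point from camera to tool coordinates, whose origin is the TCP and whose axes are the flange's). Camera axes: x right, y down, z forward; pixel columns grow to the right and rows downward; lengths in mm; the calibration is good to about 2 mm. A picture is of the moment at which its call begins: read the wrist's pose just before it. camera_info takes no time and is no camera call.
- manip.sign_off(): hands the job in; it is judged then, once.
The state is a dict: "clock": time; "joints": joint angles; "qd": joint speeds; "effort": joint torques, N m; "eef_pos": TCP position; "eef_rot": TCP orientation; "wrist_force": force on the tool from outside, world axes, zero at the start; "moment": the same for the moment, N m; "finger_gap": finger opening in mm; "finger_force": force on a finger pad.
Only numpy, scipy, OpenCV 4.12 (cv2) and the standard library are available. Lean on these libraries where they do the work, as an engineer would, in place of code of your own. Each camera call takes 0.05 s, during which the arm holds its last target. There are 200 camera calls.

### The job

The next foam-board strips are for the white model standing beside the mitre jig. Hook a fingertip under the pull ring of the spring pin, lift the pin out of its hole, swing the fence arm one hole towards the side where the model stands, and let the pin spring fully home in that next hole. Nothing needs gripping; leave the model, the glue gun, the cup and the eraser where they are, and finish with the hand clear.

Things in the scene. Friction and masses are not known exactly. Their poses are not given: they have to be found in the camera images.
- jig: the fixed mitre jig: white base board 270 (x) by 260 (y) by 15 mm on the table, its near part carrying a curved steel index plate, its far edge an aluminium back stop up to 33 mm above the table. Origin at the centre of the board's underside; x points away from the robot, to the fence arm's pivot (on the x axis, 95 mm from the origin; within 0.2 rad of world x), y to the robot's left, z up.
- hole_mid (a point): mouth of the middle of five 12.5 mm holes in the index plate, in which the pin starts (85 mm along the jig's -x from its origin, 27 mm above the table). The holes lie 15 degrees apart on an arc of 180 mm radius about the pivot, two on each side of this one.
- fence (a joint): angle (rad) of the fence arm about the pivot. At 0 (start) it reaches from the pivot along the jig's -x; positive swings its near end towards the jig's +y. Holes at -0.524, -0.262, 0, 0.262, 0.524; stops at +-0.56. Locked while the pin is home (about 0.007 rad of play either way); with the pin out it swings with light friction (about 0.3 N at the pin) and stays where left.
- fence_end (a point): near end of the aluminium fence arm, on its top face: a flat bar 40 mm wide, top 38 mm above the table, reaching 210 mm from the pivot. An upright rib 10 mm thick, up to 66 mm above the table, stands on it from the pivot to 105 mm out.
- pin (a joint): height (m) of the spring pin above home, moving straight up: 0 is fully home, stop at 0.018. The pin, 10 mm thick with a rounded tip, sits 10 mm deep, so it is clear of the plate above 0.010 and rests at 0.010 between holes. The spring presses down with 5 N at home, 7 N at 0.013. It stands 180 mm from the pivot in the arm, in a collar 22 mm wide, its top 56 mm above the table.
- ring_mid (a point): centre of the pull ring rigid on the pin: 54 mm clear inside, 6 mm round wire. Its opening faces away from the pivot (to the robot) and up: the plane leans 35 degrees from vertical, top towards the pivot, so a finger pointing to the pivot (within 20 degrees) and 35 to 50 degrees down passes through. With the pin home the centre is 92 mm above the table and 17 mm nearer the pivot than the pin.
- ring_top (a point): middle of the wire at the ring's top, under which the finger lifts: 117 mm above the table with the pin home, 34 mm nearer the pivot than the pin's axis. It rides with the arm and the pin.
- model_mid (a point): half-way up the white foam-board model (a little chair-like tower 90 by 95 mm, 130 mm high, upright, loose), which stands beside the jig on its +y or its -y side, about 280 mm from the jig's middle. The side on which it stands is the side to swing towards.
- gluegun_mid (a point): middle of the barrel of a yellow glue gun lying on its side (165 by 125 mm, 34 mm high, loose) on the other side of the jig from the model; barrel along its x, the handle to its -y.
- cup_mid (a point): half-way up a black pencil cup (76 mm wide, 95 mm high, pencils reaching 140 mm, loose), nearer the robot than the jig, off its -y side (to the robot's right).
- eraser_mid (a point): centre of a whiteboard eraser (120 by 50 by 30 mm, loose), nearer the robot than the jig, off its +y side (to the robot's left).
Not all that is in view belongs to the job. What is shaped like the part that bears model_mid but purple is not meant.

How it is judged (in metres and radians):
On the way:
1. the pin is lifted out of the starting hole with the arm still there (value of joint pin above 0.009 m and value of joint fence between -0.13 and 0.13 rad), for 0.1 s.
At the end, for the whole second after the job is handed in: The fence arm stands at rest at the first hole on the model's side (within 0.025 rad of 0.262 rad from the middle) and the pin is home in it (within 2 mm) (value of joint pin below 0.002 m and velocity of joint fence between -0.03 and 0.03 rad/s and ((y of model_mid in the frame of jig above 0 m and value of joint fence between 0.237 and 0.287 rad) or (y of model_mid in the frame of jig below 0 m and value of joint fence between -0.287 and -0.237 rad))); the robot touches nothing.
It fails at once if the model is moved more than 15 mm (distance of model_mid from where it was at the start of the episode above 0.015 m).
It fails at once if the glue gun is moved more than 15 mm (distance of gluegun_mid from where it was at the start of the episode above 0.015 m).
It fails at once if the cup is moved more than 15 mm (distance of cup_mid from where it was at the start of the episode above 0.015 m).
It fails at once if the eraser is moved more than 15 mm (distance of eraser_mid from where it was at the start of the episode above 0.015 m).
It also fails if it takes over 51 s, if anything falls off the work surface, if the arm or the gripper's body presses on something with over 40 N, if the wrist force passes 120 N, or if a joint passes its speed limit or range.

## Working session

There is one attempt and no reset: what is moved stays moved. The work goes in short steps, Python scripts to look and compute and a shell command to move; the robot and the scene stay as the last step left them, time stands still between calls to the robot, and variables do not carry over. Pictures are saved under pics/ and viewed, at most 10 in all, crops included, and the job is handed in when it is done.

```bash
mkdir -p pics; python3 - <<'E'
from cell import manip
import cv2,numpy as np
s=manip.read_state();print(s['clock'],s['eef_pos'],s['eef_rot'])
for n in('scene','side'):
    cv2.imwrite(f'pics/{n}0.png',manip.camera(n))
    i=manip.camera_info(n);R=np.array(i['R']);print(n,np.round(i['camera_matrix'],1).tolist(),np.round(R,3).tolist(),np.round(-R.T@np.array(i['t']),0))
print(manip.camera_info('wrist'))
E
```

```text
0.0 [ 140.68981085 -531.42751436  204.89644195] [-3.14044814e+00 -5.33544914e-05  2.58834265e-01]
scene [[468.9, 0.0, 316.8], [0.0, 468.9, 198.0], [0.0, 0.0, 1.0]] [[-0.095, 0.995, -0.0], [0.785, 0.075, -0.615], [-0.612, -0.059, -0.788]] [1415.   86. 1209.]
side [[384.7, 0.0, 318.7], [0.0, 384.7, 196.2], [0.0, 0.0, 1.0]] [[-0.96, -0.281, -0.02], [-0.175, 0.651, -0.738], [0.22, -0.705, -0.674]] [352. 750. 836.]
{'camera_matrix': array([[297.83172628,   0.        , 320.88052917],
       [  0.        , 297.83172628, 200.82711769],
       [  0.        ,   0.        ,   1.        ]]), 'tool_from_camera': array([[ 3.56274084e-04, -9.60983026e-01, -2.76607116e-01,
         8.20254008e+01],
       [ 9.99999929e-01,  3.76578697e-04, -2.02875393e-05,
        -7.18420298e-01],
       [ 1.23660328e-04, -2.76607089e-01,  9.60983092e-01,
        -1.80140933e+02],
       [ 0.00000000e+00,  0.00000000e+00,  0.00000000e+00,
         1.00000000e+00]])}
```

View pics/scene0.png

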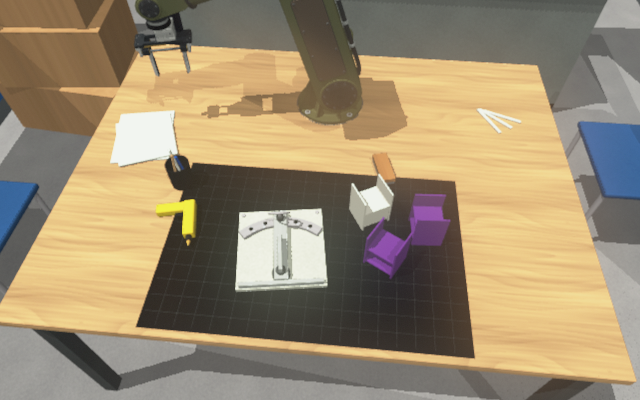

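View pics/side0.png

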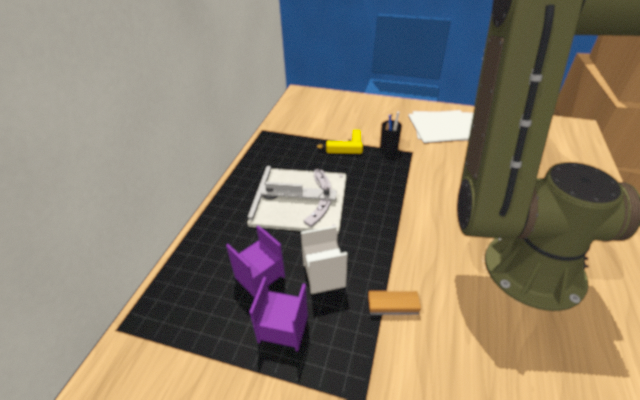

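The scene view shows the white model at (371,205), with purple decoys at (388,248) and (428,220). The jig is around (282,250), with the fence pivot at about (281,270) and the near end at about (281,215). The glue gun is at (185,218), the cup at (178,172) and the eraser at (384,167). The white model is to the right in the picture, which is the +y side, so the target is fence +0.262. Next is one close crop.

```bash
python3 - <<'E'
import cv2,numpy as np
a=cv2.imread('pics/scene0.png')[190:300,225:405]
b=cv2.imread('pics/side0.png')[155:300,235:355]
cv2.imwrite('pics/c1.png',np.vstack([cv2.resize(a,(540,330),interpolation=cv2.INTER_CUBIC)]))
a=cv2.resize(a,(450,275),interpolation=cv2.INTER_CUBIC);a=cv2.resize(cv2.imread('pics/scene0.png')[200:300,230:335],None,fx=4,fy=4,interpolation=cv2.INTER_CUBIC)
b=cv2.resize(cv2.imread('pics/side0.png')[160:260,245:340],None,fx=4,fy=4,interpolation=cv2.INTER_CUBIC)
cv2.imwrite('pics/c1.png',np.hstack([a,b]))
E
```

```text
(no output)
```

View pics/c1.png

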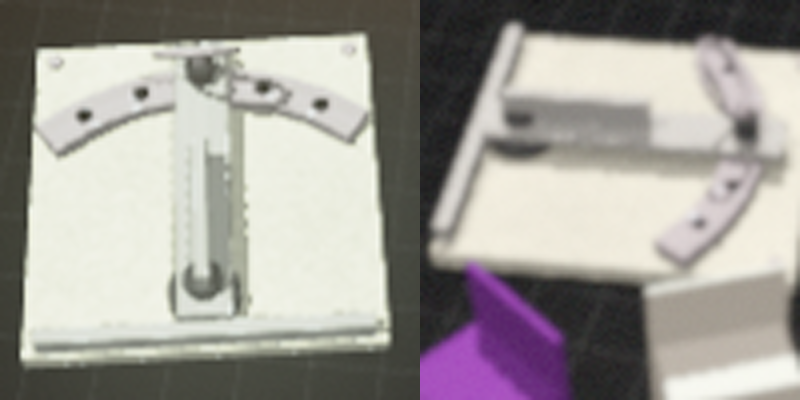

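Crop: the left half shows the four free holes at (84,116), (141,93), (262,87) and (320,104), the collar at (202,66), the pivot at (202,275), and the board's near corners at (37,47) and (366,34). The right half shows the same jig with the white model just below it. The purple parts are decoys. I'll fit the jig pose to these points.

```bash
cat > h.py <<'E'
import numpy as np
from cell import manip
from scipy.spatial.transform import Rotation as Ro
from scipy.optimize import least_squares
def proj(n,X):
    i=manip.camera_info(n);c=np.asarray(X,float)@np.array(i['R']).T+np.array(i['t'])
    p=c@np.array(i['camera_matrix']).T;return p[:,:2]/p[:,2:]
def back(n,uv,z):
    i=manip.camera_info(n);R=np.array(i['R']);C=-R.T@np.array(i['t'])
    d=R.T@np.linalg.solve(i['camera_matrix'],[*uv,1]);return C+d*(z-C[2])/d[2]
def hole(a,r=180,z=27):return [95-r*np.cos(a),-r*np.sin(a)*-1*-1*-1,z] if 0 else [95-r*np.cos(a),r*np.sin(a),z]
# NB positive = toward +y as the task states
def J(p,L):
    L=np.asarray(L,float);c,s=np.cos(p[2]),np.sin(p[2])
    return np.c_[p[0]+c*L[:,0]-s*L[:,1],p[1]+s*L[:,0]+c*L[:,1],L[:,2]]
E
python3 - <<'E'
from h import *
L=[hole(a) for a in(-.524,-.262,.262,.524)]+[[-135,-130,15],[-135,130,15]]
uv=np.array([[84,116],[141,93],[262,87],[320,104],[37,47],[366,34]])/4+[230,200]
sv=np.array([[728-420,66],[732-420,185],[699-420,223]])/4+[245,160]
sL=[hole(a) for a in(-.262,.262,.524)]
f1=lambda p:(proj('scene',J(p,L))-uv).ravel()
f2=lambda p:(proj('side',J(p,sL))-sv).ravel()
for f in(f1,lambda p:np.r_[f1(p),f2(p)]):
    r=least_squares(f,[500,0,0]);print(r.x,np.round(r.fun,1))
p=r.x
print('pin,ringmid,ringtop',J(p,[[-85,0,56],[-68,0,92],[-51,0,117]]),'target pin',J(p,[hole(.262)]))
print('model',back('scene',(371,205),65),'eraser',back('scene',(384,167),15),'cup',back('scene',(178,172),48))
E
```

```text
[ 6.80644341e+02 -9.25980085e+01  1.49688208e-01] [-0.2 -0.3 -0.  -0.   0.1  0.1 -0.   0.   0.1  0.3  0.  -0.1]
[ 6.81570298e+02 -9.27561053e+01  1.67264662e-01] [-0.6  0.4 -0.6  0.5 -0.4  0.2 -0.5 -0.1 -0.8  1.1 -0.8 -0.4  3.   8.7
 -1.3 -1.1 -0.7 -0.9]
pin,ringmid,ringtop [[ 597.75657089 -106.90739926   56.        ]
 [ 614.51931635 -104.07714046   92.        ]
 [ 631.2820618  -101.24688167  117.        ]] target pin [[596.0515906  -59.91308768  27.        ]]
model [537.74043431 168.22033149  65.        ] eraser [332.57424637 211.98146021  15.        ] cup [ 448.56133518 -464.56142486   48.        ]
```

The scene-only fit is consistent to 0.3 px: jig at (680.6, -92.6), yaw 0.150. The first side point was a mismatched hole, so I dropped it. The pin is at about (596.5,-105.3), ring_mid at (613,-103,92), and the model at y=+168, so the swing is positive. I'll shut the fingers and go to a pre-approach along the finger line, 40° down.

```bash
cat >> h.py <<'E'
P=[680.64,-92.6,0.1497]
def rot(psi,down):
    d=np.radians(down);z=[np.cos(d)*np.cos(psi),np.cos(d)*np.sin(psi),-np.sin(d)];y=[np.sin(psi),-np.cos(psi),0]
    return np.c_[np.cross(y,z),y,z]
def delta(pos,psi,down):
    s=manip.read_state();R0=Ro.from_euler('xyz',s['eef_rot']).as_matrix();R1=rot(psi,down)
    print('t',s['clock'],'pos',np.round(s['eef_pos'],1),'F',np.round(s['wrist_force'],1),'d mm',np.round(np.array(pos)-s['eef_pos'],1),'w deg',np.round(np.degrees(Ro.from_matrix(R1@R0.T).as_rotvec()),1))
def ring(a,lift=0):  # ring centre, top
    return J(P,[hole(a,163,92+lift),hole(a,146,117+lift)])
def pre(a,back,down=40):
    return ring(a)[0]-back*rot(P[2]-a,down)[:,2]
E
python3 -c "
from h import *
print(ring(0),pre(0,90));delta(pre(0,90),P[2],40)"
python3 -m inch '[{"gripper":0,"dz":0.04},{"gripper":0,"dx":0.03,"dy":0.03,"dz":0.06},{"gripper":0,"dx":0.06,"dy":0.06,"dz":0.07},{"gripper":0,"dx":0.09,"dy":0.09,"dz":0.07},{"gripper":0,"dx":0.12,"dy":0.12,"dz":0.07}]' 20
```

```text
[[ 613.40052119 -102.74162162   92.        ]
 [ 630.21039089 -100.20621622  117.        ]] [ 545.22760032 -113.0240328   149.85088487]
t 0.1 pos [ 140.7 -531.5  205. ] F [-0.3  0.5  0.3] d mm [404.5 418.4 -55.1] w deg [ 10.1 -49.   -5.9]validation failed for argument at $[0]...
```

```bash
python3 -m inch '[{"gripper":0,"dx":0,"dy":0,"dz":0.04,"wx":0,"wy":0,"wz":0},{"gripper":0,"dx":0.03,"dy":0.03,"dz":0.05,"wx":0,"wy":0,"wz":0},{"gripper":0,"dx":0.06,"dy":0.06,"dz":0.06,"wx":0,"wy":0,"wz":0},{"gripper":0,"dx":0.09,"dy":0.09,"dz":0.06,"wx":0,"wy":0,"wz":0},{"gripper":0,"dx":0.12,"dy":0.12,"dz":0.06,"wx":0,"wy":0,"wz":0}]' 20
```

```text
clock: 0.52
eef_pos: [257.8, -414.0, 265.8]
eef_rot: [3.141, -0.0, 0.258]
wrist_force: [0.4, -0.7, -0.0]
finger_gap: 64.2
finger_force: 0.0
```

```bash
python3 -m inch '[{"gripper":0,"dx":0.024,"dy":0.03,"dz":0,"wx":1,"wy":-5,"wz":-0.6},{"gripper":0,"dx":0.048,"dy":0.06,"dz":0,"wx":2,"wy":-10,"wz":-1.2},{"gripper":0,"dx":0.072,"dy":0.09,"dz":0,"wx":3,"wy":-15,"wz":-1.8},{"gripper":0,"dx":0.096,"dy":0.12,"dz":0,"wx":4,"wy":-20,"wz":-2.4},{"gripper":0,"dx":0.12,"dy":0.15,"dz":0,"wx":5,"wy":-25,"wz":-3}]'
python3 -m inch '[{"gripper":0,"dx":0.024,"dy":0.03,"dz":0,"wx":1,"wy":-5,"wz":-0.6},{"gripper":0,"dx":0.048,"dy":0.06,"dz":0,"wx":2,"wy":-10,"wz":-1.2},{"gripper":0,"dx":0.072,"dy":0.09,"dz":0,"wx":3,"wy":-15,"wz":-1.8},{"gripper":0,"dx":0.096,"dy":0.12,"dz":0,"wx":4,"wy":-20,"wz":-2.4},{"gripper":0,"dx":0.12,"dy":0.15,"dz":0,"wx":5,"wy":-25,"wz":-3}]'
python3 -c "
from h import *
delta(pre(0,90),P[2],40)"
```

```text
clock: 0.93
eef_pos: [377.9, -264.0, 265.7]
eef_rot: [3.125, -0.449, 0.208]
wrist_force: [0.9, 0.5, -0.0]
finger_gap: 30.8
finger_force: 0.0
clock: 1.35
eef_pos: [497.3, -114.3, 265.7]
eef_rot: [3.136, -0.893, 0.147]
wrist_force: [1.6, 0.4, -0.2]
finger_gap: 0.3
finger_force: 0.0
t 1.35 pos [ 497.3 -114.3  265.7] F [ 1.6  0.4 -0.2] d mm [  47.9    1.3 -115.8] w deg [0.  1.2 0.4]
```

```bash
python3 -m inch '[{"gripper":0,"dx":0.012,"dy":0,"dz":-0.028,"wx":0,"wy":0.6,"wz":0.2},{"gripper":0,"dx":0.024,"dy":0,"dz":-0.056,"wx":0,"wy":1.2,"wz":0.4},{"gripper":0,"dx":0.036,"dy":0.001,"dz":-0.084,"wx":0,"wy":1.2,"wz":0.4},{"gripper":0,"dx":0.048,"dy":0.001,"dz":-0.116,"wx":0,"wy":1.2,"wz":0.4},{"gripper":0,"dx":0.048,"dy":0.001,"dz":-0.116,"wx":0,"wy":1.2,"wz":0.4}]'
python3 - <<'E'
from h import *
import cv2
s=manip.read_state();a=manip.camera('wrist')
i=manip.camera_info('wrist');T=np.eye(4);T[:3,:3]=Ro.from_euler('xyz',s['eef_rot']).as_matrix();T[:3,3]=s['eef_pos']
M=np.linalg.inv(T@np.array(i['tool_from_camera']))
def pw(X):
    c=np.asarray(X)@M[:3,:3].T+M[:3,3];p=c@np.array(i['camera_matrix']).T;return p[:,:2]/p[:,2:]
print(pw(ring(0)),pw(J(P,[hole(.262),hole(-.262),[-85,0,56]])),pw([s['eef_pos']]))
cv2.imwrite('pics/w1.png',cv2.resize(a,(800,500)))
delta(pre(0,90),P[2],40)
E
```

```text
clock: 1.77
eef_pos: [544.1, -113.2, 142.6]
eef_rot: [-3.136, -0.861, 0.148]
wrist_force: [-1.0, 0.9, -0.9]
finger_gap: 0.4
finger_force: 0.0
[[322.29529841 199.40173572]
 [322.30238528 167.83541827]] [[279.47265615 240.69002976]
 [365.18876688 240.78537491]
 [322.29069826 233.63075717]] [[322.25552959 245.97696284]]
t 1.8167 pos [ 544.2 -113.5  146.1] F [-0.1  0.1  0.7] d mm [1.1 0.5 3.8] w deg [-0.1 -0.6 -0.2]
```

View pics/w1.png

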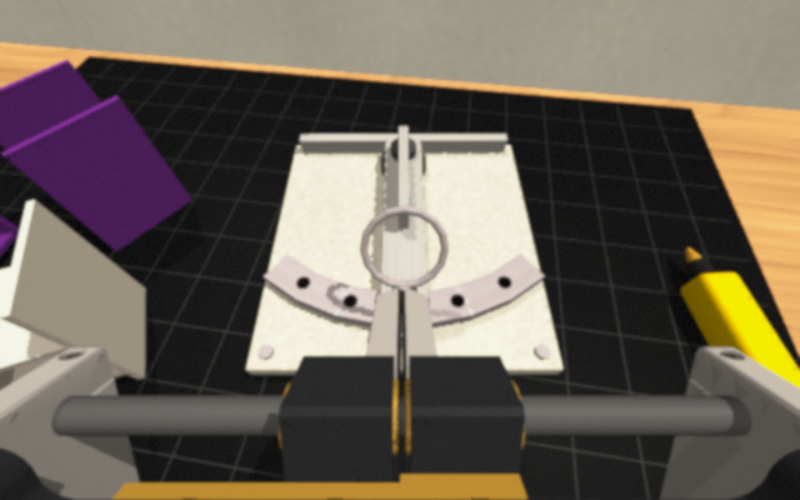

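The ring centre appears at (404,249) in the enlarged picture, or (323,199) raw, against a prediction of (322,199). The holes match too, so the pose is confirmed. I'm advancing 120 mm along the finger axis, about 30 mm past the ring plane.

```bash
python3 -m inch '[{"gripper":0,"dx":0.013,"dy":0.002,"dz":-0.008,"wx":0,"wy":0,"wz":0},{"gripper":0,"dx":0.026,"dy":0.004,"dz":-0.018,"wx":0,"wy":0,"wz":0},{"gripper":0,"dx":0.039,"dy":0.006,"dz":-0.028,"wx":0,"wy":0,"wz":0},{"gripper":0,"dx":0.052,"dy":0.008,"dz":-0.039,"wx":0,"wy":0,"wz":0},{"gripper":0,"dx":0.062,"dy":0.009,"dz":-0.048,"wx":0,"wy":0,"wz":0}]'
python3 -c "
from h import *
delta(pre(0,-30),P[2],40)"
```

```text
clock: 2.23
eef_pos: [608.2, -105.6, 104.0]
eef_rot: [3.139, -0.872, 0.154]
wrist_force: [0.0, 0.1, 0.1]
finger_gap: 0.4
finger_force: 0.0
t 2.2333 pos [ 608.2 -105.6  104. ] F [0.  0.1 0.1] d mm [ 27.9   6.2 -31.3] w deg [ 0.1 -0.  -0.1]
```

```bash
python3 -m inch '[{"gripper":0,"dx":0.007,"dy":0.002,"dz":-0.007,"wx":0,"wy":0,"wz":0},{"gripper":0,"dx":0.014,"dy":0.003,"dz":-0.014,"wx":0,"wy":0,"wz":0},{"gripper":0,"dx":0.021,"dy":0.004,"dz":-0.02,"wx":0,"wy":0,"wz":0},{"gripper":0,"dx":0.028,"dy":0.005,"dz":-0.026,"wx":0,"wy":0,"wz":0},{"gripper":0,"dx":0.028,"dy":0.005,"dz":-0.026,"wx":0,"wy":0,"wz":0}]'
python3 -c "
from h import *
delta(pre(0,-30),P[2],40)"
```

```text
clock: 2.65
eef_pos: [636.0, -100.5, 77.0]
eef_rot: [3.14, -0.871, 0.153]
wrist_force: [-0.0, -0.7, -0.4]
finger_gap: 0.7
finger_force: 0.0
t 2.65 pos [ 636.  -100.5   77. ] F [-0.  -0.7 -0.4] d mm [ 0.1  1.2 -4.3] w deg [ 0.1 -0.1 -0.1]
```

```bash
for i in 1 2; do sleep 0; done; python3 -m inch '[{"gripper":0,"dx":0,"dy":0,"dz":0.003,"wx":0,"wy":0,"wz":0},{"gripper":0,"dx":0,"dy":0,"dz":0.006,"wx":0,"wy":0,"wz":0},{"gripper":0,"dx":0,"dy":0,"dz":0.009,"wx":0,"wy":0,"wz":0},{"gripper":0,"dx":0,"dy":0,"dz":0.012,"wx":0,"wy":0,"wz":0},{"gripper":0,"dx":0,"dy":0,"dz":0.012,"wx":0,"wy":0,"wz":0}]'
```

```text
clock: 3.07
eef_pos: [635.2, -100.6, 88.8]
eef_rot: [3.139, -0.87, 0.154]
wrist_force: [-0.1, 0.8, 0.2]
finger_gap: 0.2
finger_force: 0.0
```

```bash
for k in 1; do python3 -m inch '[{"gripper":0,"dx":0,"dy":0.001,"dz":0.002,"wx":0,"wy":0,"wz":0},{"gripper":0,"dx":0,"dy":0.001,"dz":0.004,"wx":0,"wy":0,"wz":0},{"gripper":0,"dx":0,"dy":0.001,"dz":0.006,"wx":0,"wy":0,"wz":0},{"gripper":0,"dx":0,"dy":0.001,"dz":0.006,"wx":0,"wy":0,"wz":0},{"gripper":0,"dx":0,"dy":0.001,"dz":0.006,"wx":0,"wy":0,"wz":0}]'; done
```

```text
clock: 3.48
eef_pos: [634.6, -99.3, 92.8]
eef_rot: [3.14, -0.868, 0.152]
wrist_force: [-1.2, -1.0, -6.6]
finger_gap: 0.5
finger_force: 2.6
```

```bash
python3 -m inch '[{"gripper":0,"dx":0,"dy":0,"dz":0.002,"wx":0,"wy":0,"wz":0},{"gripper":0,"dx":0,"dy":0,"dz":0.003,"wx":0,"wy":0,"wz":0},{"gripper":0,"dx":0,"dy":0,"dz":0.003,"wx":0,"wy":0,"wz":0},{"gripper":0,"dx":0,"dy":0,"dz":0.003,"wx":0,"wy":0,"wz":0},{"gripper":0,"dx":0,"dy":0,"dz":0.003,"wx":0,"wy":0,"wz":0}]'
```

```text
clock: 3.9
eef_pos: [634.8, -99.3, 96.2]
eef_rot: [3.14, -0.868, 0.153]
wrist_force: [-4.0, 0.4, -6.8]
finger_gap: 0.5
finger_force: 3.3
```

Contact shows as -6.6 N at z≈92. I'll keep lifting to about 13–14 mm of pin travel.

```bash
python3 -m inch '[{"gripper":0,"dx":0,"dy":0,"dz":0.002,"wx":0,"wy":0,"wz":0},{"gripper":0,"dx":0,"dy":0,"dz":0.004,"wx":0,"wy":0,"wz":0},{"gripper":0,"dx":0,"dy":0,"dz":0.006,"wx":0,"wy":0,"wz":0},{"gripper":0,"dx":0,"dy":0,"dz":0.009,"wx":0,"wy":0,"wz":0},{"gripper":0,"dx":0,"dy":0,"dz":0.009,"wx":0,"wy":0,"wz":0}]'
python3 - <<'E'
from h import *
import cv2
s=manip.read_state();a=manip.camera('side');w=manip.camera('wrist')
print(s['eef_pos'],s['wrist_force'])
cv2.imwrite('pics/s2.png',np.hstack([cv2.resize(a[150:270,240:350],None,fx=3.5,fy=3.5,interpolation=2),cv2.resize(w[130:290,250:400],(394,420),interpolation=2)]))
E
```

```text
clock: 4.32
eef_pos: [635.0, -99.4, 105.9]
eef_rot: [3.14, -0.869, 0.153]
wrist_force: [-4.3, -0.3, -7.5]
finger_gap: 0.4
finger_force: 4.2
[635.03296515 -99.42069394 105.93671733] [-4.34266502 -0.34518505 -7.46441564]
```

View pics/s2.png

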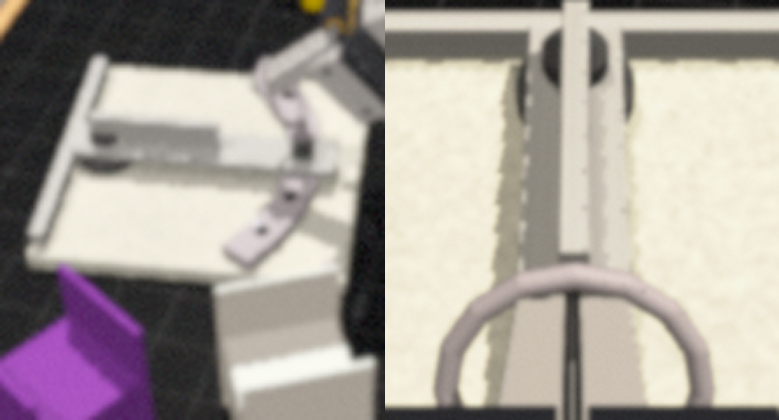

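The right half shows the ring's top wire at crop (578,280), about (323.5,236.7) raw, lying across both fingertips. I'll estimate the pin height from that.

```bash
cat >> h.py <<'E'
def pw(X,s):
    i=manip.camera_info('wrist');T=np.eye(4);T[:3,:3]=Ro.from_euler('xyz',s['eef_rot']).as_matrix();T[:3,3]=s['eef_pos']
    M=np.linalg.inv(T@np.array(i['tool_from_camera']));c=np.asarray(X)@M[:3,:3].T+M[:3,3];p=c@np.array(i['camera_matrix']).T;return p[:,:2]/p[:,2:]
E
python3 - <<'E'
from h import *
s=manip.read_state()
for l in(0,4,8,12,16):print(l,pw(ring(0,l)[1:],s))
for k in(.25,.5,.75,1):  # swing about pivot by a: displacement of TCP from start
    a=.262*k;pv=J(P,[[95,0,0]])[0,:2];r=s['eef_pos'][:2]-pv;c,sn=np.cos(-a),np.sin(-a)
    print(k,np.round([c*r[0]-sn*r[1]-r[0],sn*r[0]+c*r[1]-r[1]],1),np.degrees(-a))
E
```

```text
0 [[322.46627722 245.07675958]]
4 [[322.50189549 242.20889857]]
8 [[322.53886112 239.23255295]]
12 [[322.57725203 236.14144845]]
16 [[322.61715227 232.92881748]]
0.25 [-1.1  9.2] -3.7528735581068924
0.5 [-1.5 18.4] -7.505747116213785
0.75 [-1.4 27.7] -11.258620674320676
1 [-0.7 36.9] -15.01149423242757
```

The image puts the lift at about 11–13 mm. I'll add 2 mm and then swing half-way.

```bash
python3 -m inch '[{"gripper":0,"dx":0,"dy":0,"dz":0.002,"wx":0,"wy":0,"wz":0},{"gripper":0,"dx":0,"dy":0,"dz":0.002,"wx":0,"wy":0,"wz":0},{"gripper":0,"dx":-0.0005,"dy":0.005,"dz":0.002,"wx":0,"wy":0,"wz":-2},{"gripper":0,"dx":-0.001,"dy":0.009,"dz":0.002,"wx":0,"wy":0,"wz":-3.7},{"gripper":0,"dx":-0.0012,"dy":0.014,"dz":0.002,"wx":0,"wy":0,"wz":-5.6}]'
python3 -m inch '[{"gripper":0,"dx":-0.0003,"dy":0.0045,"dz":0,"wx":0,"wy":0,"wz":-1.9},{"gripper":0,"dx":-0.0002,"dy":0.009,"dz":0,"wx":0,"wy":0,"wz":-3.7},{"gripper":0,"dx":-0.0001,"dy":0.0135,"dz":0,"wx":0,"wy":0,"wz":-5.6},{"gripper":0,"dx":0.0001,"dy":0.018,"dz":0,"wx":0,"wy":0,"wz":-7.5},{"gripper":0,"dx":0.0005,"dy":0.023,"dz":0,"wx":0,"wy":0,"wz":-9.4}]'
python3 - <<'E'
from h import *
import cv2
s=manip.read_state();w=manip.camera('wrist')
print(s['eef_pos'],s['eef_rot'],s['wrist_force'])
for l in(10,12,14,16):print(l,pw(ring(.262,l),s))
for a in (.22,.24,.262,.28):print(a,pw(J(P,[hole(a,105,66),hole(a,105,38)]),s).tolist())
cv2.imwrite('pics/w3.png',cv2.resize(w[60:300,160:480],(800,600),interpolation=2))
E
```

```text
clock: 4.83
eef_pos: [633.6, -85.6, 107.3]
eef_rot: [3.14, -0.868, 0.053]
wrist_force: [-3.1, -0.7, -7.2]
finger_gap: 0.7
finger_force: 3.9
clock: 5.25
eef_pos: [634.3, -64.7, 107.7]
eef_rot: [3.139, -0.87, -0.094]
wrist_force: [-5.2, 0.2, -7.8]
finger_gap: 0.4
finger_force: 5.0
[634.28168758 -64.67145685 107.66343237] [ 3.13919393 -0.87000266 -0.09423768] [-5.20953863  0.15030448 -7.81790218]
10 [[318.86987896 281.50496362]
 [319.26959999 239.2796023 ]]
12 [[318.85583772 280.44354952]
 [319.25845678 237.74679049]]
14 [[318.84154287 279.36296419]
 [319.24709911 236.18447782]]
16 [[318.82698747 278.2626835 ]
 [319.23552071 234.59180433]]
0.22 [[325.7281098820546, 227.75850391959045], [325.2769605658613, 242.45774647913146]]
0.24 [[323.2225538287718, 227.79106953371902], [322.98509342864264, 242.4886200338955]]
0.262 [[320.46574464275693, 227.7758640909691], [320.46343824631015, 242.47445264490062]]
0.28 [[318.21116525042305, 227.72367109413656], [318.4011521921842, 242.42536713141908]]
```

View pics/w3.png

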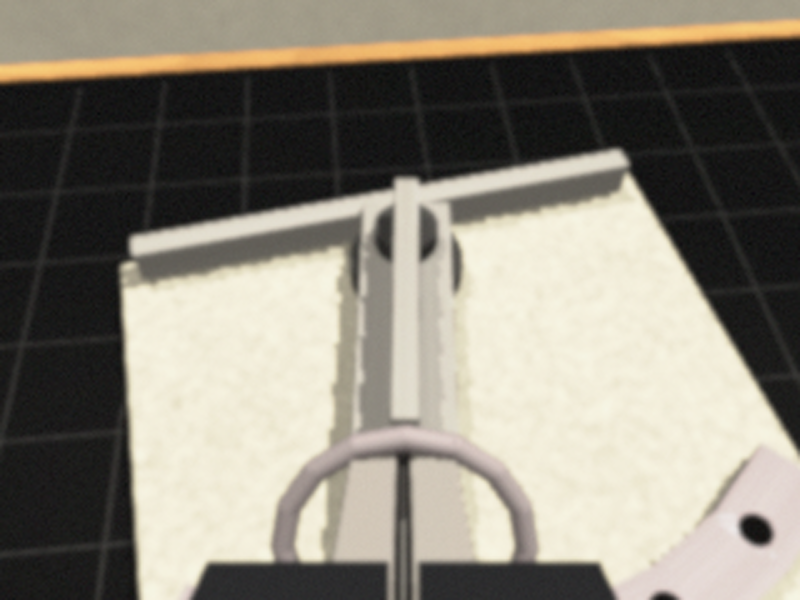

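The rib's near end is at crop (405,416), about (322,226.4) raw, so the fence is at about 0.25 rad with the ring still hooked. I'll nudge slightly and lower slowly.

```bash
python3 -m inch '[{"gripper":0,"dx":0,"dy":0.001,"dz":0,"wx":0,"wy":0,"wz":0},{"gripper":0,"dx":0,"dy":0.0015,"dz":0,"wx":0,"wy":0,"wz":0},{"gripper":0,"dx":0,"dy":0.0015,"dz":-0.002,"wx":0,"wy":0,"wz":0},{"gripper":0,"dx":0,"dy":0.0015,"dz":-0.004,"wx":0,"wy":0,"wz":0},{"gripper":0,"dx":0,"dy":0.0015,"dz":-0.006,"wx":0,"wy":0,"wz":0}]'
python3 -m inch '[{"gripper":0,"dx":0,"dy":0,"dz":0,"wx":0,"wy":0,"wz":0},{"gripper":0,"dx":0,"dy":0,"dz":-0.001,"wx":0,"wy":0,"wz":0},{"gripper":0,"dx":0,"dy":0,"dz":-0.002,"wx":0,"wy":0,"wz":0},{"gripper":0,"dx":0,"dy":0,"dz":-0.003,"wx":0,"wy":0,"wz":0},{"gripper":0,"dx":0,"dy":0,"dz":-0.003,"wx":0,"wy":0,"wz":0}]'
```

```text
clock: 5.72
eef_pos: [634.4, -63.8, 101.7]
eef_rot: [3.139, -0.871, -0.093]
wrist_force: [-5.9, 1.1, -7.5]
finger_gap: 0.2
finger_force: 4.7
clock: 6.13
eef_pos: [634.4, -63.9, 98.6]
eef_rot: [3.139, -0.871, -0.093]
wrist_force: [-6.0, 0.2, -7.3]
finger_gap: 0.3
finger_force: 4.6
```

Still loaded at z=98.6, below the 10 mm rest height, so the pin is entering the hole. I'll lower until the ring is free.

```bash
python3 -m inch '[{"gripper":0,"dx":0,"dy":0,"dz":-0.002,"wx":0,"wy":0,"wz":0},{"gripper":0,"dx":0,"dy":0,"dz":-0.004,"wx":0,"wy":0,"wz":0},{"gripper":0,"dx":0,"dy":0,"dz":-0.006,"wx":0,"wy":0,"wz":0},{"gripper":0,"dx":0,"dy":0,"dz":-0.009,"wx":0,"wy":0,"wz":0},{"gripper":0,"dx":0,"dy":0,"dz":-0.009,"wx":0,"wy":0,"wz":0}]'
python3 -m inch '[{"gripper":0,"dx":0,"dy":0,"dz":-0.003,"wx":0,"wy":0,"wz":0},{"gripper":0,"dx":0,"dy":0,"dz":-0.006,"wx":0,"wy":0,"wz":0},{"gripper":0,"dx":0,"dy":0,"dz":-0.009,"wx":0,"wy":0,"wz":0},{"gripper":0,"dx":0,"dy":0,"dz":-0.011,"wx":0,"wy":0,"wz":0},{"gripper":0,"dx":0,"dy":0,"dz":-0.011,"wx":0,"wy":0,"wz":0}]'
python3 -c "
from h import *
print(ring(.262),rot(P[2]-.262,40)[:,2]);delta(pre(.262,70),P[2]-.262,40)"
```

```text
clock: 6.55
eef_pos: [635.5, -63.9, 90.9]
eef_rot: [3.139, -0.874, -0.093]
wrist_force: [0.0, -0.7, -2.9]
finger_gap: 0.1
finger_force: 1.2
clock: 6.97
eef_pos: [635.1, -63.8, 79.3]
eef_rot: [3.139, -0.873, -0.092]
wrist_force: [0.3, -0.0, 0.3]
finger_gap: 0.7
finger_force: 0.0
[[612.60424757 -60.16510851  92.        ]
 [629.49716422 -62.07019834 117.        ]] [ 0.76121911 -0.08584609 -0.64278761]
t 6.9667 pos [635.1 -63.8  79.3] F [ 0.3 -0.   0.3] d mm [-75.7   9.6  57.7] w deg [ 0.1 -0.  -1. ]
```

The force is zero, so the ring is free. I'm withdrawing along the finger axis, then checking.

```bash
python3 -m inch '[{"gripper":0,"dx":-0.012,"dy":0.001,"dz":0.009,"wx":0,"wy":0,"wz":0},{"gripper":0,"dx":-0.025,"dy":0.0025,"dz":0.02,"wx":0,"wy":0,"wz":0},{"gripper":0,"dx":-0.045,"dy":0.0045,"dz":0.037,"wx":0,"wy":0,"wz":0},{"gripper":0,"dx":-0.065,"dy":0.0065,"dz":0.053,"wx":0,"wy":0,"wz":0},{"gripper":0,"dx":-0.08,"dy":0.008,"dz":0.066,"wx":0,"wy":0,"wz":0}]'
python3 -m inch '[{"gripper":0,"dx":-0.012,"dy":0.001,"dz":0.015,"wx":0,"wy":0,"wz":0},{"gripper":0,"dx":-0.024,"dy":0.002,"dz":0.03,"wx":0,"wy":0,"wz":0},{"gripper":0,"dx":-0.036,"dy":0.003,"dz":0.045,"wx":0,"wy":0,"wz":0},{"gripper":0,"dx":-0.036,"dy":0.003,"dz":0.06,"wx":0,"wy":0,"wz":0},{"gripper":0,"dx":-0.036,"dy":0.003,"dz":0.06,"wx":0,"wy":0,"wz":0}]'
python3 - <<'E'
from h import *
import cv2
s=manip.read_state();w=manip.camera('wrist');sc=manip.camera('scene')
print(s['eef_pos'],s['wrist_force'])
for l in(0,5,10):print(l,pw(ring(.262,l),s).tolist())
for a in (.24,.262,.28):print(a,pw(J(P,[hole(a,105,66),hole(a,210,38)]),s).tolist())
cv2.imwrite('pics/w4.png',np.hstack([cv2.resize(w[100:300,220:420],(500,500),interpolation=2),cv2.resize(sc[180:300,230:302],(300,500),interpolation=2)]))
E
```

```text
clock: 7.38
eef_pos: [567.6, -56.2, 135.7]
eef_rot: [-3.141, -0.873, -0.092]
wrist_force: [-0.5, 0.5, -0.4]
finger_gap: 0.2
finger_force: 0.0
clock: 7.8
eef_pos: [546.0, -48.8, 175.2]
eef_rot: [-3.121, -0.881, -0.091]
wrist_force: [0.5, -0.4, 0.2]
finger_gap: 0.4
finger_force: 0.0
[546.04204983 -48.78560251 175.21150571] [ 0.45733589 -0.43219282  0.19492851]
0 [[329.46122965119986, 221.4144573641924], [330.09598213568927, 193.33150074630078]]
5 [[329.5116108916886, 218.87030565540522], [330.15745112968125, 190.28465371505]]
10 [[329.5634097864267, 216.2545652472092], [330.22071740781405, 187.14872030881742]]
0.24 [[332.2278685774018, 190.54283721582053], [332.31713052513265, 284.9272471995015]]
0.262 [[330.2921739040963, 190.51668327892466], [328.0077537366029, 284.8328589821957]]
0.28 [[328.7096062660374, 190.46980520645732], [324.4864483834723, 284.6863818582627]]
```

View pics/w4.png

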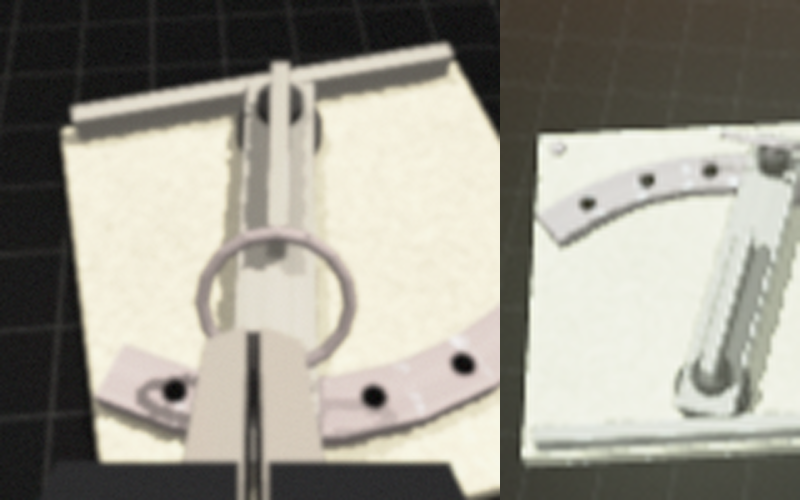

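The wrist view puts the ring top at raw (330.4,194), against (330.1,193.3) predicted for the pin home at 0.262 rad. The scene view shows three free holes on the -y side, and the hand is clear.

```bash
python3 -m inch '[{"gripper":0,"dx":-0.005,"dy":0,"dz":0.01,"wx":0,"wy":0,"wz":0},{"gripper":0,"dx":-0.01,"dy":0,"dz":0.02,"wx":0,"wy":0,"wz":0},{"gripper":0,"dx":-0.01,"dy":0,"dz":0.02,"wx":0,"wy":0,"wz":0},{"gripper":0,"dx":-0.01,"dy":0,"dz":0.02,"wx":0,"wy":0,"wz":0},{"gripper":0,"dx":-0.01,"dy":0,"dz":0.02,"wx":0,"wy":0,"wz":0}]' && python3 -c "
from cell import manip
print(manip.sign_off())"
```

```text
clock: 8.32
eef_pos: [536.3, -48.6, 193.8]
eef_rot: [-3.12, -0.88, -0.091]
wrist_force: [-0.4, -0.8, 0.9]
finger_gap: 0.3
finger_force: 0.0
the job is handed in; nothing more can be done
None
```

I lifted the pin and swung the fence arm one hole to the model's (+y) side; the last wrist view showed the pin home there at about 0.262 rad, and I handed in at about 8.3 s with the hand clear (no verdict was returned).

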